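# Rack four pistons in cylinder order

## Robot

A 7-joint arm with a two-finger parallel gripper is mounted at the origin on the work surface. World frame = base frame: x ahead of the robot, y to its left, z up, the work surface at z = 0. Lengths are in m, angles in rad, forces in N, time in s.
With the tool pointing down it reaches from about 0.425 to 0.875 m from the base axis. Payload 8.4 kg.
Tool frame: the origin (TCP) lies midway between the tips of the shut fingers; the grasp point (between the pads) lies 19 mm behind it; z points along the fingers, y is the line along which they close (so a half turn about z gives the same grasp; the last joint's range is limited). The gripper opens to 85 mm and grips with 20 to 120 N. Pads are 22 mm wide; open, the fingers measure 114 mm over their backs; the gripper's body (76 mm by 85 mm) begins 54 mm behind the grasp point. The pads swing forward as they close: fully open they stand 13 mm farther back than shut.
Start: joints at [-1.402, 0.333, 0.04, 1.465, -0.013, 1.343, -0.059], TCP at [0.172, 0.627, 0.231] pointing down, gripper open.
Joint ranges: [-2.58, 2.58], [-0.38, 2.09], [-1.3, 1.39], [0.25, 2.4], [-1.5, 4.64], [0.08, 2.09], [-2.65, 2.65]. Speed limits (rad/s): [2.22, 2.22, 2.79, 2.79, 3.14, 3.14, 3.14].

## Interface

Orientations are given as a unit quaternion [w, x, y, z].
In Python, from bench import r gives the robot as it stands. The module is installed in compiled form; this text tells all that it offers.
- The arm moves only by the tool drive_tool, never from a script. Its argument "targets" is a list of rows, each an object of numbers: "x", "y", "z": the shift along the tool's x, y, z as a fraction of full scale; "wx", "wy", "wz": the turn, a rotation vector about the tool's x, y, z as a fraction of full scale. A call has 1 to 20 rows; each row is the pose to reach, as a shift and turn from the pose commanded when the call began, along the tool's axes at that moment; what a row does not reach only later rows make up. Full scale, the value 1, is 15 cm for a shift and 0.5 rad for a turn. A row lasts 1/10 s, in which the tool goes at most 50 mm and 8.59 degrees, less where a joint would pass 70% of its speed; a pose out of reach is approached as far as the arm can. A call with a number of a shift or a turn outside -1 to 1 is refused whole. A call with a gripper value outside its range is refused whole. "gripper" is the opening, from -1 (shut) to 1 (fully open), set as the call begins (left out, the last holds). The fingers move at their own pace and stop on an object; the grip force is fixed at half the most. Time passes only in rows, so rows that repeat a pose let the fingers close. It gives the time, the measured TCP pose, the force, the opening and the grip force at its end, in the units of the state.
- r.observe(): the state, without advancing time (a new reading comes with each control period).
- r.get_image(name): name is "scene" or "top" or "wrist"; returns a dict with "color" (400x640x3 uint8, blue, green, red), "depth" (400x640 float32, m along the optical axis (not along the pixel's ray), 0 where there is no reading), "camera_matrix" (3x3 intrinsics, pixels), "rvec" (rotation vector, rad) and "tvec" (3), from world to camera coordinates, as OpenCV has them; the wrist camera has in their place "mount" (4x4, takes a point from camera to tool coordinates, whose origin is the TCP and whose axes are the flange's). Camera axes: x right, y down, z forward; pixel columns grow to the right and rows downward; lengths in m; the calibration is good to about 2 mm. A picture is of the moment at which its call begins: read the wrist's pose just before it.
- r.finish_job(): hands the job in; it is judged then, once.
The state is a dict: "time": time; "joint_positions": joint angles; "dq": joint speeds; "effort": joint torques, N m; "eef_pos": TCP position; "orientation": TCP orientation; "ft_force": force on the tool from outside, world axes, zero at the start; "wrist_torque": the same for the moment, N m; "width": finger opening in m; "grasp_force": force on a finger pad.
Only numpy, scipy, OpenCV 4.12 (cv2) and the standard library are available. Lean on these libraries where they do the work, as an engineer would, in place of code of your own. Each camera call takes 0.05 s, during which the arm holds its last target. There are 200 camera calls.

## Task

Move the four pistons from the wooden tray to the dark build rack, each into the ring nest of its own colour. Fill the rack one nest at a time in row order, beginning at the end with the white arrow and working along to the other end. Keep the pistons upright, crown up, set each one down flat inside its ring without dropping it, let go of it, and leave the cup alone.

Things in the scene. Friction and masses are not known exactly. Their poses are not given: they have to be found in the camera images.
- piston_red: loose aluminium engine piston, red paint disc on its crown and red band below it; an upright cylinder 50 mm in diameter, 46 mm tall, 0.1 to 0.25 kg. At the start one of a straight row of four, about 84 mm apart, on the fixed plywood tray (112 x 355 mm, top 12 mm above the bench, 5 mm high strips along its long edges). Origin: centre of its underside; z up to the crown. Yaw is arbitrary.
- piston_yellow: loose aluminium engine piston, yellow paint disc on its crown and yellow band below it; an upright cylinder 50 mm in diameter, 46 mm tall, 0.1 to 0.25 kg. At the start one of a straight row of four, about 84 mm apart, on the fixed plywood tray (112 x 355 mm, top 12 mm above the bench, 5 mm high strips along its long edges). Origin: centre of its underside; z up to the crown. Yaw is arbitrary.
- piston_green: loose aluminium engine piston, green paint disc on its crown and green band below it; an upright cylinder 50 mm in diameter, 46 mm tall, 0.1 to 0.25 kg. At the start one of a straight row of four, about 84 mm apart, on the fixed plywood tray (112 x 355 mm, top 12 mm above the bench, 5 mm high strips along its long edges). Origin: centre of its underside; z up to the crown. Yaw is arbitrary.
- piston_blue: loose aluminium engine piston, blue paint disc on its crown and blue band below it; an upright cylinder 50 mm in diameter, 46 mm tall, 0.1 to 0.25 kg. At the start one of a straight row of four, about 84 mm apart, on the fixed plywood tray (112 x 355 mm, top 12 mm above the bench, 5 mm high strips along its long edges). Origin: centre of its underside; z up to the crown. Yaw is arbitrary.
- nest_red: fixed red plastic ring nest on the build rack: a shallow round cup, 78 mm outside and 68 mm inside diameter, 10 mm tall with a 4 mm thick black floor, so its rim stands 6 mm above the floor. Origin: centre of its underside, which lies on the rack's top; a seated piston's underside is 4 mm above it.
- nest_yellow: fixed yellow plastic ring nest on the build rack: a shallow round cup, 78 mm outside and 68 mm inside diameter, 10 mm tall with a 4 mm thick black floor, so its rim stands 6 mm above the floor. Origin: centre of its underside, which lies on the rack's top; a seated piston's underside is 4 mm above it.
- nest_green: fixed green plastic ring nest on the build rack: a shallow round cup, 78 mm outside and 68 mm inside diameter, 10 mm tall with a 4 mm thick black floor, so its rim stands 6 mm above the floor. Origin: centre of its underside, which lies on the rack's top; a seated piston's underside is 4 mm above it.
- nest_blue: fixed blue plastic ring nest on the build rack: a shallow round cup, 78 mm outside and 68 mm inside diameter, 10 mm tall with a 4 mm thick black floor, so its rim stands 6 mm above the floor. Origin: centre of its underside, which lies on the rack's top; a seated piston's underside is 4 mm above it.
- rack: fixed dark steel build rack: a plate 92 (x) by 345 (y) by 14 mm thick on the bench, the four nests in a row on it at y = +126, +42, -42 and -126 mm (colours shuffled every time). A flat white arrow lies just beyond its +y end, pointing away from the row: the arrow end. Origin: centre of its underside. The tray lies nearer to or farther from the robot than the rack, roughly parallel.
- cup: bystander: a white paper-coloured open cup, 76 mm across the rim and 85 mm tall, standing loose on the bench to the robot's left of the two rows. Origin: centre of its underside.
Things that resemble listed ones, but are neither listed nor needed, are in the scene too. Leave any pink or purple look-alike of the piston_red alone.

How it is judged:
On the way, in this order (a step that is already met when the one before it is completed fails the run):
1. the first nest, counted from the arrow end, holds the piston of its colour, seated and let go (((y of nest_red in the frame of rack between 0.096 and 0.156 m and horizontal distance between piston_red and nest_red below 0.012 m and z of piston_red in the frame of nest_red between 0 and 0.008 m and angle between piston_red's own z axis and vertical below 0.08 rad and contact force between piston_red and the fingers below 0.05 N and linear speed of piston_red below 0.03 m/s) or (y of nest_yellow in the frame of rack between 0.096 and 0.156 m and horizontal distance between piston_yellow and nest_yellow below 0.012 m and z of piston_yellow in the frame of nest_yellow between 0 and 0.008 m and angle between piston_yellow's own z axis and vertical below 0.08 rad and contact force between piston_yellow and the fingers below 0.05 N and linear speed of piston_yellow below 0.03 m/s) or (y of nest_green in the frame of rack between 0.096 and 0.156 m and horizontal distance between piston_green and nest_green below 0.012 m and z of piston_green in the frame of nest_green between 0 and 0.008 m and angle between piston_green's own z axis and vertical below 0.08 rad and contact force between piston_green and the fingers below 0.05 N and linear speed of piston_green below 0.03 m/s) or (y of nest_blue in the frame of rack between 0.096 and 0.156 m and horizontal distance between piston_blue and nest_blue below 0.012 m and z of piston_blue in the frame of nest_blue between 0 and 0.008 m and angle between piston_blue's own z axis and vertical below 0.08 rad and contact force between piston_blue and the fingers below 0.05 N and linear speed of piston_blue below 0.03 m/s))), for 0.2 s.
2. the second nest, counted from the arrow end, holds the piston of its colour, seated and let go (((y of nest_red in the frame of rack between 0.012 and 0.072 m and horizontal distance between piston_red and nest_red below 0.012 m and z of piston_red in the frame of nest_red between 0 and 0.008 m and angle between piston_red's own z axis and vertical below 0.08 rad and contact force between piston_red and the fingers below 0.05 N and linear speed of piston_red below 0.03 m/s) or (y of nest_yellow in the frame of rack between 0.012 and 0.072 m and horizontal distance between piston_yellow and nest_yellow below 0.012 m and z of piston_yellow in the frame of nest_yellow between 0 and 0.008 m and angle between piston_yellow's own z axis and vertical below 0.08 rad and contact force between piston_yellow and the fingers below 0.05 N and linear speed of piston_yellow below 0.03 m/s) or (y of nest_green in the frame of rack between 0.012 and 0.072 m and horizontal distance between piston_green and nest_green below 0.012 m and z of piston_green in the frame of nest_green between 0 and 0.008 m and angle between piston_green's own z axis and vertical below 0.08 rad and contact force between piston_green and the fingers below 0.05 N and linear speed of piston_green below 0.03 m/s) or (y of nest_blue in the frame of rack between 0.012 and 0.072 m and horizontal distance between piston_blue and nest_blue below 0.012 m and z of piston_blue in the frame of nest_blue between 0 and 0.008 m and angle between piston_blue's own z axis and vertical below 0.08 rad and contact force between piston_blue and the fingers below 0.05 N and linear speed of piston_blue below 0.03 m/s))), for 0.2 s.
3. the third nest, counted from the arrow end, holds the piston of its colour, seated and let go (((y of nest_red in the frame of rack between -0.072 and -0.012 m and horizontal distance between piston_red and nest_red below 0.012 m and z of piston_red in the frame of nest_red between 0 and 0.008 m and angle between piston_red's own z axis and vertical below 0.08 rad and contact force between piston_red and the fingers below 0.05 N and linear speed of piston_red below 0.03 m/s) or (y of nest_yellow in the frame of rack between -0.072 and -0.012 m and horizontal distance between piston_yellow and nest_yellow below 0.012 m and z of piston_yellow in the frame of nest_yellow between 0 and 0.008 m and angle between piston_yellow's own z axis and vertical below 0.08 rad and contact force between piston_yellow and the fingers below 0.05 N and linear speed of piston_yellow below 0.03 m/s) or (y of nest_green in the frame of rack between -0.072 and -0.012 m and horizontal distance between piston_green and nest_green below 0.012 m and z of piston_green in the frame of nest_green between 0 and 0.008 m and angle between piston_green's own z axis and vertical below 0.08 rad and contact force between piston_green and the fingers below 0.05 N and linear speed of piston_green below 0.03 m/s) or (y of nest_blue in the frame of rack between -0.072 and -0.012 m and horizontal distance between piston_blue and nest_blue below 0.012 m and z of piston_blue in the frame of nest_blue between 0 and 0.008 m and angle between piston_blue's own z axis and vertical below 0.08 rad and contact force between piston_blue and the fingers below 0.05 N and linear speed of piston_blue below 0.03 m/s))), for 0.2 s.
4. the last nest, counted from the arrow end, holds the piston of its colour, seated and let go (((y of nest_red in the frame of rack between -0.156 and -0.096 m and horizontal distance between piston_red and nest_red below 0.012 m and z of piston_red in the frame of nest_red between 0 and 0.008 m and angle between piston_red's own z axis and vertical below 0.08 rad and contact force between piston_red and the fingers below 0.05 N and linear speed of piston_red below 0.03 m/s) or (y of nest_yellow in the frame of rack between -0.156 and -0.096 m and horizontal distance between piston_yellow and nest_yellow below 0.012 m and z of piston_yellow in the frame of nest_yellow between 0 and 0.008 m and angle between piston_yellow's own z axis and vertical below 0.08 rad and contact force between piston_yellow and the fingers below 0.05 N and linear speed of piston_yellow below 0.03 m/s) or (y of nest_green in the frame of rack between -0.156 and -0.096 m and horizontal distance between piston_green and nest_green below 0.012 m and z of piston_green in the frame of nest_green between 0 and 0.008 m and angle between piston_green's own z axis and vertical below 0.08 rad and contact force between piston_green and the fingers below 0.05 N and linear speed of piston_green below 0.03 m/s) or (y of nest_blue in the frame of rack between -0.156 and -0.096 m and horizontal distance between piston_blue and nest_blue below 0.012 m and z of piston_blue in the frame of nest_blue between 0 and 0.008 m and angle between piston_blue's own z axis and vertical below 0.08 rad and contact force between piston_blue and the fingers below 0.05 N and linear speed of piston_blue below 0.03 m/s))), for 0.2 s.
At the end, for the whole second after the job is handed in: Every piston stands crown up (within about 4.5 degrees), flat on the floor of the nest of its own colour, its axis within 12 mm of the nest's (anywhere inside the ring), at rest and released; the nests were filled one after another from the arrow end (horizontal distance between piston_red and nest_red below 0.012 m and z of piston_red in the frame of nest_red between 0 and 0.008 m and angle between each of piston_red, piston_yellow, piston_green, piston_blue's own z axis and vertical below 0.08 rad and contact force between each of piston_red, piston_yellow, piston_green, piston_blue and the fingers below 0.05 N and linear speed of each of piston_red, piston_yellow, piston_green, piston_blue below 0.03 m/s and horizontal distance between piston_yellow and nest_yellow below 0.012 m and z of piston_yellow in the frame of nest_yellow between 0 and 0.008 m and horizontal distance between piston_green and nest_green below 0.012 m and z of piston_green in the frame of nest_green between 0 and 0.008 m and horizontal distance between piston_blue and nest_blue below 0.012 m and z of piston_blue in the frame of nest_blue between 0 and 0.008 m); the robot touches nothing.
It fails at once if a piston is dropped from more than about 25 mm, or thrown (falls free faster than 0.7 m/s) ((linear speed of piston_red above 0.7 m/s and contact force between piston_red and the fingers below 0.05 N) or (linear speed of piston_yellow above 0.7 m/s and contact force between piston_yellow and the fingers below 0.05 N) or (linear speed of piston_green above 0.7 m/s and contact force between piston_green and the fingers below 0.05 N) or (linear speed of piston_blue above 0.7 m/s and contact force between piston_blue and the fingers below 0.05 N)).
It fails at once if a piston is tipped over (leans more than 45 degrees) (angle between any of piston_red, piston_yellow, piston_green, piston_blue's own z axis and vertical above 0.785 rad).
It fails at once if the paper cup is pushed away or knocked over (distance of cup from where it was at the start of the episode above 0.03 m or angle between cup's own z axis and vertical above 0.5 rad).
It also fails if it takes over 86 s, if anything falls off the work surface, if the arm or the gripper's body presses on something with over 40 N, if the wrist force passes 120 N, or if a joint passes its speed limit or range.

## Working session

There is one attempt and no reset: what is moved stays moved. The work goes in short steps, Python scripts to look and compute and a tool call to move; the robot and the scene stay as the last step left them, time stands still between calls to the robot, and variables do not carry over. Pictures are saved under pics/ and viewed, at most 14 in all, crops included, and the job is handed in when it is done.

Besides the shell and the picture viewer there is one more tool, called after "Call:" as a command line: name --argument value ..., lists and objects as JSON in quotes. drive_tool: Moves the arm, as the interface text tells. Shift numbers are shares of 15 cm and turn numbers shares of 0.5 rad, none past 1 either way. Its arguments: {"type":"object","properties":{"targets":{"type":"array"},"gripper":{"type":"number"}},"required":["targets"]}

```bash
mkdir -p pics; python3 - <<'E'
from bench import r
import cv2, numpy as np
s=r.observe(); print({k:np.round(v,3).tolist() for k,v in s.items()})
for n in ("scene","top"):
    d=r.get_image(n); cv2.imwrite(f"pics/{n}0.png",d["color"]); np.savez(f"{n}0.npz",**d)
    R=cv2.Rodrigues(d["rvec"])[0]; print(n,d["camera_matrix"].round(1).tolist(),(-R.T@d["tvec"].ravel()).round(3), R.round(2).tolist())
E
```

```text
{'time': 0.0, 'joint_positions': [-1.402, 0.334, 0.04, 1.466, -0.013, 1.343, -0.059], 'dq': [0.0, 0.001, 0.0, 0.001, -0.001, -0.001, 0.0], 'effort': [0.001, -65.857, 1.366, -40.558, 0.017, 0.012, -0.0], 'eef_pos': [0.172, 0.626, 0.23], 'orientation': [-0.0, 0.133, 0.991, -0.001], 'ft_force': [-0.713, -0.624, -0.326], 'wrist_torque': [0.062, 0.001, -0.011], 'grasp_force': 0.0, 'width': 0.085}
scene [[368.0, 0.0, 320.2], [0.0, 368.0, 193.7], [0.0, 0.0, 1.0]] [ 0.873 -0.405  0.619] [[0.85, 0.53, -0.01], [0.35, -0.57, -0.74], [-0.4, 0.62, -0.67]]
top [[441.1, 0.0, 318.8], [0.0, 441.1, 191.6], [0.0, 0.0, 1.0]] [0.345 0.112 1.089] [[-0.01, -1.0, 0.01], [-0.98, 0.01, -0.19], [0.19, -0.01, -0.98]]
```

View pics/top0.png

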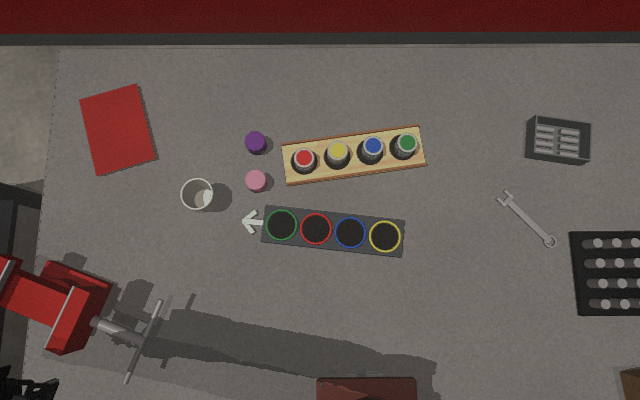

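View pics/scene0.png

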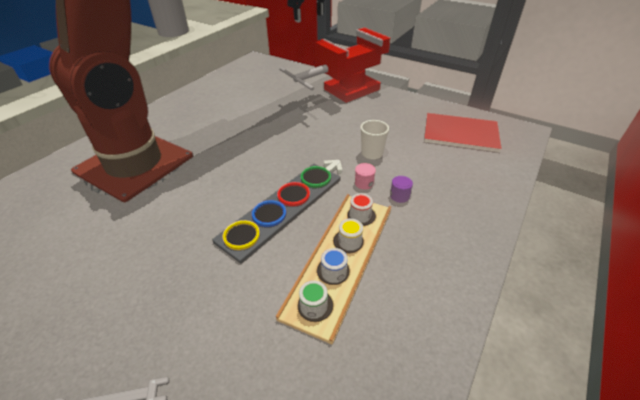

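The top view shows the arrow at (250,222), so left is +y. From the arrow the nests run green (281,224), red (316,229), blue (350,233), yellow (385,237). The pistons run red (304,158), yellow (338,153), blue (373,146), green (406,143). The pink and purple look-alikes sit near (256,180) and (256,142), and the cup is at (197,195). The scene view shows the same order.

```bash
cat > h.py <<'E'
import cv2, numpy as np
HUE={'red':(170,8),'yellow':(22,34),'green':(50,85),'blue':(100,122)}
def mask(img,c):
    h=cv2.cvtColor(img,cv2.COLOR_BGR2HSV); a,b=HUE[c]; H=h[...,0]
    m=((H>=a)&(H<=b)) if a<b else ((H>=a)|(H<=b))
    return (m&(h[...,1]>125)&(h[...,2]>60)).astype(np.uint8)
def blobs(img,c,roi,amin=30):
    m=mask(img,c); k=np.zeros_like(m); x0,y0,x1,y1=roi; k[y0:y1,x0:x1]=1
    cs,_=cv2.findContours(m*k,cv2.RETR_EXTERNAL,cv2.CHAIN_APPROX_NONE)
    out=[]
    for q in cs:
        if len(q)>=8:
            e=cv2.fitEllipse(cv2.convexHull(q) if len(cv2.convexHull(q))>=5 else q)
            a=cv2.contourArea(q)
            if a>=amin: out.append((e[0],e[1],a))
    return sorted(out,key=lambda t:-t[2])
def ray(d,p,T=None):
    n=cv2.undistortPoints(np.array([[p]],float),d["camera_matrix"],None).ravel()
    v=np.array([n[0],n[1],1.])
    if T is None:
        R=cv2.Rodrigues(d["rvec"])[0]; t=np.ravel(d["tvec"]); return -R.T@t, R.T@v/np.linalg.norm(v)
    return T[:3,3], T[:3,:3]@v/np.linalg.norm(v)
def tri(rays):
    A=[];b=[]
    for o,v in rays:
        P=np.eye(3)-np.outer(v,v); A.append(P); b.append(P@o)
    A=np.vstack(A); b=np.hstack(b); x=np.linalg.lstsq(A,b,rcond=None)[0]
    return x, np.linalg.norm(A@x-b)
def plane(ry,z): o,v=ry; return o+v*(z-o[2])/v[2]
E
python3 - <<'E'
from h import *
t=dict(np.load("top0.npz")); s=dict(np.load("scene0.npz"))
for kind,z,rt,rs in (("piston",.058,(285,125,430,185),(300,190,392,340)),("nest",.024,(262,205,405,258),(215,160,335,262))):
    for c in HUE:
        bt=blobs(t["color"],c,rt); bs=blobs(s["color"],c,rs)
        print(kind,c,[(np.round(x[0],1).tolist(),np.round(x[1],1).tolist(),x[2]) for x in bt[:2]],[(np.round(x[0],1).tolist(),np.round(x[1],1).tolist(),x[2]) for x in bs[:2]])
        if bt and bs:
            a,b=ray(t,bt[0][0]),ray(s,bs[0][0]); x,e=tri([a,b])
            print("   tri",x.round(4),"res",round(e,4),"plane top",plane(a,z)[:2].round(4),"scene",plane(b,z)[:2].round(4))
E
```

```text
piston red [([303.7, 157.3], [14.6, 14.9], 157.0)] [([361.2, 200.3], [10.6, 15.6], 118.5), ([304.6, 196.3], [6.8, 16.9], 50.5)]
   tri [0.6291 0.1406 0.0585] res 0.0005 plane top [0.6295 0.1408] scene [0.6286 0.1408]
piston yellow [([337.4, 149.8], [14.0, 14.4], 144.5)] [([350.6, 226.8], [12.4, 17.0], 153.5)]
   tri [0.6474 0.0589 0.0583] res 0.0006 plane top [0.6479 0.0592] scene [0.647  0.0589]
piston green [] [([312.7, 291.9], [15.6, 18.0], 203.5)]
piston blue [([372.9, 145.1], [13.9, 14.5], 145.5)] [([333.8, 257.6], [13.4, 17.3], 169.0)]
   tri [ 0.6588 -0.0275  0.0589] res 0.0006 plane top [ 0.6594 -0.0274] scene [ 0.6581 -0.0272]
nest red [([315.4, 228.3], [31.7, 32.0], 764.5)] [([293.2, 193.7], [23.9, 32.7], 582.0)]
   tri [0.4614 0.1132 0.0191] res 0.0003 plane top [0.461  0.1133] scene [0.4646 0.1088]
nest yellow [([384.4, 236.1], [31.6, 32.3], 766.5)] [([240.9, 234.8], [28.9, 37.7], 819.0)]
   tri [ 0.4415 -0.0539  0.0193] res 0.0003 plane top [ 0.4412 -0.053 ] scene [ 0.4448 -0.0568]
nest green [] [([315.1, 176.4], [19.4, 29.1], 52.0)]
nest blue [([349.8, 232.1], [31.5, 31.7], 747.5)] [([268.5, 213.0], [25.6, 34.0], 652.5), ([331.8, 256.4], [10.2, 13.9], 71.5)]
   tri [0.4514 0.0296 0.0194] res 0.0004 plane top [0.4512 0.0302] scene [0.4544 0.0261]
```

```bash
python3 - <<'E'
import cv2,numpy as np
a=cv2.imread("pics/top0.png")[115:265,230:435]; b=cv2.imread("pics/scene0.png")[155:345,205:400]
a=cv2.resize(a,(400,293),interpolation=cv2.INTER_CUBIC); b=cv2.resize(b,(400,390),interpolation=cv2.INTER_CUBIC)
o=np.zeros((390,800,3),np.uint8);o[:293,:400]=a;o[:,400:]=b;cv2.imwrite("pics/crop1.png",o)
E
```

```text
(no output)
```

View pics/crop1.png

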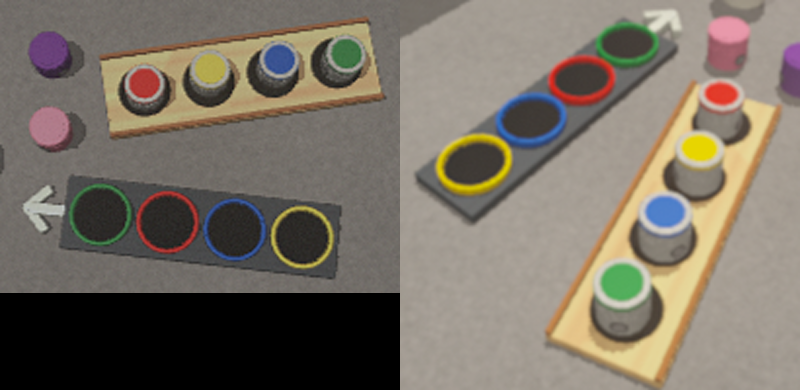

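The crop confirms the colours and the order. The shaded green falls outside my mask and the rings' side walls bias the scene ellipse, so I'll use a looser mask and the ring holes.

```bash
cat >> h.py <<'E'
def mask(img,c):
    h=cv2.cvtColor(img,cv2.COLOR_BGR2HSV); a,b=HUE[c]; H=h[...,0]
    m=((H>=a)&(H<=b)) if a<b else ((H>=a)|(H<=b))
    return (m&(h[...,1]>95)&(h[...,2]>50)).astype(np.uint8)
def ring(img,c,roi):
    """ellipse of the hole and of the outside of a colour ring"""
    m=mask(img,c); k=np.zeros_like(m); x0,y0,x1,y1=roi; k[y0:y1,x0:x1]=1
    cs,hi=cv2.findContours(m*k,cv2.RETR_CCOMP,cv2.CHAIN_APPROX_NONE)
    hs=[q for q,w in zip(cs,hi[0]) if w[3]>=0 and cv2.contourArea(q)>100]
    hs.sort(key=cv2.contourArea)
    return cv2.fitEllipse(hs[-1]) if hs else None
def go(s,xyz,yaw=0.):
    """fractions of a shift and turn to tool at xyz, tool y at azimuth yaw, pointing down"""
    from scipy.spatial.transform import Rotation as Ro
    w,x,y,z=s["orientation"]; R=Ro.from_quat([x,y,z,w])
    c,n=np.cos(yaw),np.sin(yaw)
    T=Ro.from_matrix(np.array([[-n,c,0],[c,n,0],[0,0,-1]]))
    return (R.inv().apply(np.array(xyz)-s["eef_pos"])/.15).round(3), ((R.inv()*T).as_rotvec()/.5).round(3)
E
python3 - <<'E'
from h import *
from bench import r
t=dict(np.load("top0.npz")); s=dict(np.load("scene0.npz"))
b=[blobs(i["color"],"green",q)[:2] for i,q in ((t,(285,125,430,185)),(s,(285,190,392,340)))]
print(b); x,e=tri([ray(t,b[0][0][0]),ray(s,b[1][0][0])]); print("green piston",x.round(4),round(e,4))
for c in HUE:
    et,es=ring(t["color"],c,(262,205,405,258)),ring(s["color"],c,(215,160,335,262))
    if et and es:
        x,e=tri([ray(t,et[0]),ray(s,es[0])]); print("nest",c,x.round(4),round(e,4),plane(ray(t,et[0]),.024)[:2].round(4),np.round(et[1],1),np.round(es[1],1))
    else: print(c,et,es)
print(go(r.observe(),[.66,-.11,.2]))
E
```

```text
[[((407.3374938964844, 142.1664276123047), (13.61014175415039, 14.40379524230957), 140.0)], [((312.6333923339844, 291.9759826660156), (16.692977905273438, 19.186538696289062), 236.0)]]
green piston [ 0.6657 -0.1116  0.0594] 0.0004
nest red [0.4609 0.1133 0.0201] 0.0001 [0.4606 0.1134] [27.1 27.4] [15.6 25.7]
nest yellow [ 0.4413 -0.0538  0.0203] 0.0001 [ 0.441  -0.0531] [27.1 27.9] [19.8 30.1]
nest green [0.4713 0.197  0.0205] 0.0 [0.4709 0.1967] [28.  28.7] [15.7 25.5]
nest blue [0.4512 0.03   0.0205] 0.0002 [0.451  0.0304] [27.7 28.2] [18.8 28.7]
(array([-4.437, -3.873,  0.209]), array([-2.000e-03,  2.000e-03,  2.606e+00]))
```

Heights agree with the text to within 4 mm: crowns at about 58.5 mm, rims at about 20 mm. I'll move to above the green piston and turn the tool so that it closes along world x.

Call:
drive_tool --targets '[{"x":-0.74,"y":-0.65,"wz":0.52},{"x":-0.74,"y":-0.65,"wz":0.52},{"x":-0.74,"y":-0.65,"wz":0.52},{"x":-0.74,"y":-0.65,"wz":0.52}]' --gripper 1

```text
invalid input at $.targets[0]: expected keys x, y, z, wx, wy, wz
```

Call:
drive_tool --targets '[{"x":-0.88,"y":-0.44,"wz":0.52},{"x":-0.88,"y":-0.44,"wz":0.52},{"x":-0.88,"y":-0.44,"wz":0.52},{"x":-0.88,"y":-0.44,"wz":0.52}]'

```text
invalid input at $.targets[0]: expected keys x, y, z, wx, wy, wz
```

Call:
drive_tool --targets '[{"x":-0.96,"y":-0.19,"wz":0.52},{"x":-0.96,"y":-0.19,"wz":0.52},{"x":-0.96,"y":-0.19,"wz":0.52},{"x":-0.96,"y":-0.19,"wz":0.52}]'

```text
invalid input at $.targets[0]: expected keys x, y, z, wx, wy, wz
```

Call:
drive_tool --targets '[{"x":-0.74,"y":-0.65,"z":0,"wx":0,"wy":0,"wz":0.52},{"x":-0.74,"y":-0.65,"z":0,"wx":0,"wy":0,"wz":0.52},{"x":-0.74,"y":-0.65,"z":0,"wx":0,"wy":0,"wz":0.52},{"x":-0.74,"y":-0.65,"z":0,"wx":0,"wy":0,"wz":0.52}]' --gripper 1

```text
time: 0.5
eef_pos: [0.2587, 0.4979, 0.2315]
orientation: [0.001, 0.265, 0.964, -0.001]
ft_force: [-0.1, -0.4, 0.9]
width: 0.0854
grasp_force: 0.0
```

Call:
drive_tool --targets '[{"x":-0.88,"y":-0.44,"z":0,"wx":0,"wy":0,"wz":0.52},{"x":-0.88,"y":-0.44,"z":0,"wx":0,"wy":0,"wz":0.52},{"x":-0.88,"y":-0.44,"z":0,"wx":0,"wy":0,"wz":0.52},{"x":-0.88,"y":-0.44,"z":0,"wx":0,"wy":0,"wz":0.52}]'

```text
time: 0.9
eef_pos: [0.3383, 0.3741, 0.2315]
orientation: [0.001, 0.388, 0.922, -0.0]
ft_force: [0.3, 0.5, 0.4]
width: 0.0855
grasp_force: 0.0
```

Call:
drive_tool --targets '[{"x":-0.96,"y":-0.19,"z":0,"wx":0,"wy":0,"wz":0.52},{"x":-0.96,"y":-0.19,"z":0,"wx":0,"wy":0,"wz":0.52},{"x":-0.96,"y":-0.19,"z":0,"wx":0,"wy":0,"wz":0.52},{"x":-0.96,"y":-0.19,"z":0,"wx":0,"wy":0,"wz":0.52}]'

```text
time: 1.3
eef_pos: [0.4187, 0.2521, 0.2315]
orientation: [0.001, 0.504, 0.864, -0.0]
ft_force: [0.2, 0.1, -0.3]
width: 0.0852
grasp_force: 0.0
```

Call:
drive_tool --targets '[{"x":-0.98,"y":0.06,"z":0,"wx":0,"wy":0,"wz":0.52},{"x":-0.98,"y":0.06,"z":0,"wx":0,"wy":0,"wz":0.52},{"x":-0.98,"y":0.06,"z":0,"wx":0,"wy":0,"wz":0.52},{"x":-0.98,"y":0.06,"z":0,"wx":0,"wy":0,"wz":0.52}]'

```text
time: 1.7
eef_pos: [0.4993, 0.1291, 0.2315]
orientation: [0.001, 0.612, 0.791, -0.0]
ft_force: [1.6, 0.6, 0.0]
width: 0.0852
grasp_force: 0.0
```

Call:
drive_tool --targets '[{"x":-0.93,"y":0.31,"z":0,"wx":0,"wy":0,"wz":0.52},{"x":-0.93,"y":0.31,"z":0,"wx":0,"wy":0,"wz":0.52},{"x":-0.93,"y":0.31,"z":0,"wx":0,"wy":0,"wz":0.52},{"x":-0.93,"y":0.31,"z":0,"wx":0,"wy":0,"wz":0.52}]'

```text
time: 2.1
eef_pos: [0.5796, 0.0065, 0.2311]
orientation: [0.002, 0.708, 0.706, -0.001]
ft_force: [-1.2, -0.3, 0.1]
width: 0.0855
grasp_force: 0.0
```

Call:
drive_tool --targets '[{"x":-0.8,"y":0.54,"z":0.4,"wx":0,"wy":0,"wz":0},{"x":-0.8,"y":0.54,"z":0.4,"wx":0,"wy":0,"wz":0},{"x":-0.8,"y":0.54,"z":0.4,"wx":0,"wy":0,"wz":0},{"x":-0.8,"y":0.54,"z":0.4,"wx":0,"wy":0,"wz":0},{"x":-0.8,"y":0.54,"z":0.4,"wx":0,"wy":0,"wz":0}]'

```text
time: 2.6
eef_pos: [0.6588, -0.108, 0.1695]
orientation: [-0.001, 0.707, 0.708, -0.001]
ft_force: [-0.4, 0.0, 0.0]
width: 0.0854
grasp_force: 0.0
```

```bash
cat > w.py <<'E'
import sys
from h import *
from bench import r
from scipy.spatial.transform import Rotation as Ro
s=r.observe(); w=r.get_image("wrist")
q=s["orientation"]; T=np.eye(4); T[:3,:3]=Ro.from_quat([q[1],q[2],q[3],q[0]]).as_matrix(); T[:3,3]=s["eef_pos"]; T=T@w["mount"]
cv2.imwrite(f"pics/{sys.argv[1]}.png",w["color"])
for c in HUE:
    for b in blobs(w["color"],c,(0,0,640,400),300)[:2]:
        ry=ray(w,b[0],T); print(c,np.round(b[0],0),np.round(b[1],0),b[2],"z58",plane(ry,.058)[:2].round(4),"z24",plane(ry,.024)[:2].round(4))
print(s["eef_pos"].round(4),"green",go(s,[.6657,-.1116,.022]))
E
python3 w.py wrist1
```

```text
red [562. 305.] [14. 24.] 13757.0 z58 [ 0.8926 -0.2202] z24 [ 0.9239 -0.2443]
yellow [ 87. 122.] [79. 95.] 5586.5 z58 [ 0.4678 -0.0501] z24 [ 0.4422 -0.0514]
green [327. 194.] [40. 42.] 1281.0 z58 [ 0.6648 -0.1101] z24 [ 0.6656 -0.1195]
blue [80. 24.] [ 87. 110.] 1817.5 z58 [0.477 0.022] z24 [0.4526 0.0304]
blue [320.  92.] [47. 49.] 1741.0 z58 [ 0.6577 -0.0265] z24 [ 0.6575 -0.0246]
[ 0.6588 -0.108   0.1695] green (array([-0.023,  0.049,  0.983]), array([-0.006,  0.002,  0.003]))
```

View pics/wrist1.png

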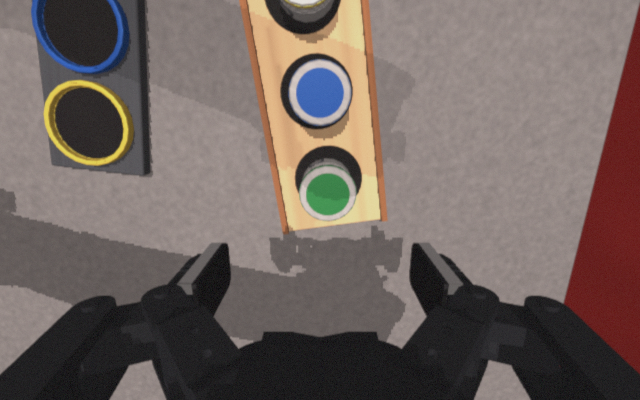

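The wrist view shows the green crown at (327,194) and the blue crown at (320,92), and their positions agree within 2 mm. Next I descend on green.

Call:
drive_tool --targets '[{"x":-0.02,"y":0.045,"z":0.2,"wx":0,"wy":0,"wz":0},{"x":-0.02,"y":0.045,"z":0.45,"wx":0,"wy":0,"wz":0},{"x":-0.02,"y":0.045,"z":0.7,"wx":0,"wy":0,"wz":0},{"x":-0.02,"y":0.045,"z":0.85,"wx":0,"wy":0,"wz":0},{"x":-0.02,"y":0.045,"z":0.95,"wx":0,"wy":0,"wz":0},{"x":-0.02,"y":0.045,"z":0.98,"wx":0,"wy":0,"wz":0},{"x":-0.02,"y":0.045,"z":0.98,"wx":0,"wy":0,"wz":0}]'

```text
time: 3.35
eef_pos: [0.6663, -0.1094, 0.025]
orientation: [0.0, 0.706, 0.709, 0.0]
ft_force: [0.0, -0.1, 0.4]
width: 0.0853
grasp_force: 0.0
```

Call:
drive_tool --targets '[{"x":0,"y":0,"z":0,"wx":0,"wy":0,"wz":0},{"x":0,"y":0,"z":0,"wx":0,"wy":0,"wz":0},{"x":0,"y":0,"z":0,"wx":0,"wy":0,"wz":0},{"x":0,"y":0,"z":0,"wx":0,"wy":0,"wz":0},{"x":0,"y":0,"z":0,"wx":0,"wy":0,"wz":0},{"x":0,"y":0,"z":0,"wx":0,"wy":0,"wz":0},{"x":0,"y":0,"z":0,"wx":0,"wy":0,"wz":0},{"x":0,"y":0,"z":0,"wx":0,"wy":0,"wz":0}]' --gripper -1

```text
time: 4.15
eef_pos: [0.6667, -0.1106, 0.0259]
orientation: [0.001, 0.706, 0.708, 0.001]
ft_force: [-1.5, -0.2, 6.1]
width: 0.0487
grasp_force: 61.9
```

Green is gripped at 48.7 mm and 62 N. I'll lift it and carry it to the green nest.

Call:
drive_tool --targets '[{"x":0,"y":0,"z":-0.1,"wx":0,"wy":0,"wz":0},{"x":0,"y":0,"z":-0.3,"wx":0,"wy":0,"wz":0},{"x":0,"y":0,"z":-0.5,"wx":0,"wy":0,"wz":0},{"x":0,"y":0,"z":-0.65,"wx":0,"wy":0,"wz":0},{"x":0,"y":0,"z":-0.7,"wx":0,"wy":0,"wz":0}]'

```text
time: 4.65
eef_pos: [0.6672, -0.1111, 0.1331]
orientation: [0.002, 0.706, 0.708, 0.001]
ft_force: [0.5, 0.8, -1.7]
width: 0.0484
grasp_force: 62.3
```

Call:
drive_tool --targets '[{"x":0.15,"y":-0.1,"z":0,"wx":0,"wy":0,"wz":0},{"x":0.37,"y":-0.24,"z":0,"wx":0,"wy":0,"wz":0},{"x":0.6,"y":-0.38,"z":0,"wx":0,"wy":0,"wz":0},{"x":0.85,"y":-0.54,"z":0,"wx":0,"wy":0,"wz":0},{"x":1,"y":-0.64,"z":0,"wx":0,"wy":0,"wz":0}]'

```text
time: 5.15
eef_pos: [0.5672, 0.0424, 0.1286]
orientation: [-0.001, 0.705, 0.709, -0.0]
ft_force: [0.5, -0.1, -1.9]
width: 0.0485
grasp_force: 62.6
```

Call:
drive_tool --targets '[{"x":0.24,"y":-0.16,"z":0,"wx":0,"wy":0,"wz":0},{"x":0.48,"y":-0.31,"z":0,"wx":0,"wy":0,"wz":0},{"x":0.72,"y":-0.46,"z":0,"wx":0,"wy":0,"wz":0},{"x":0.9,"y":-0.58,"z":0,"wx":0,"wy":0,"wz":0},{"x":1,"y":-0.64,"z":0,"wx":0,"wy":0,"wz":0},{"x":1,"y":-0.64,"z":0,"wx":0,"wy":0,"wz":0}]'

```text
time: 5.75
eef_pos: [0.4711, 0.1916, 0.129]
orientation: [-0.001, 0.704, 0.71, -0.0]
ft_force: [-0.4, 0.6, -1.9]
width: 0.0485
grasp_force: 62.6
```

```bash
python3 w.py wrist2; python3 -c "
from h import *;from bench import r
s=r.observe();print(s['width'],s['grasp_force'],s['eef_pos']);print(go(s,[.4713,.197,.032]))"
```

```text
red [520. 268.] [41. 51.] 1595.5 z58 [0.6278 0.1419] z24 [0.6529 0.1232]
red [462. 111.] [69. 90.] 922.0 z58 [0.5665 0.2599] z24 [0.5819 0.26  ]
green [320. 281.] [81. 91.] 5639.5 z58 [0.471  0.1291] z24 [0.4711 0.1083]
green [319. 184.] [88. 91.] 1149.5 z58 [0.4701 0.2078] z24 [0.47   0.1996]
[0.4711 0.1916 0.129 ] green (array([-2.031,  1.283,  0.71 ]), array([-0.003, -0.001,  0.015]))
0.04860602483370766 62.60661005973816 [0.47214788 0.18980242 0.12908857]
(array([ 0.048, -0.005,  0.647]), array([-0.001,  0.   ,  0.011]))
```

View pics/wrist2.png

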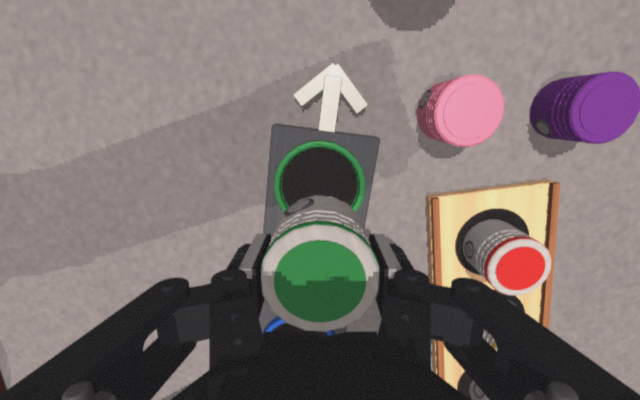

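The wrist view shows the green piston held at (320,281) and the green ring at (319,184), straight ahead of the tool. Next I lower to about 2 mm above the floor, then ease down.

Call:
drive_tool --targets '[{"x":0.045,"y":0,"z":0.1,"wx":0,"wy":0,"wz":0},{"x":0.045,"y":0,"z":0.28,"wx":0,"wy":0,"wz":0},{"x":0.045,"y":0,"z":0.44,"wx":0,"wy":0,"wz":0},{"x":0.045,"y":0,"z":0.54,"wx":0,"wy":0,"wz":0},{"x":0.045,"y":0,"z":0.6,"wx":0,"wy":0,"wz":0},{"x":0.045,"y":0,"z":0.63,"wx":0,"wy":0,"wz":0},{"x":0.045,"y":0,"z":0.63,"wx":0,"wy":0,"wz":0},{"x":0.045,"y":0,"z":0.63,"wx":0,"wy":0,"wz":0}]'

```text
time: 6.6
eef_pos: [0.4736, 0.1957, 0.0355]
orientation: [0.0, 0.706, 0.708, 0.0]
ft_force: [-0.1, 0.0, -2.0]
width: 0.0485
grasp_force: 62.6
```

Call:
drive_tool --targets '[{"x":0,"y":0,"z":0.005,"wx":0,"wy":0,"wz":0},{"x":0,"y":0,"z":0.01,"wx":0,"wy":0,"wz":0},{"x":0,"y":0,"z":0.01,"wx":0,"wy":0,"wz":0}]'

```text
time: 6.9
eef_pos: [0.4731, 0.1958, 0.0335]
orientation: [-0.0, 0.706, 0.708, 0.0]
ft_force: [1.1, -0.3, -2.3]
width: 0.0485
grasp_force: 62.6
```

Call:
drive_tool --targets '[{"x":0,"y":0,"z":0.007,"wx":0,"wy":0,"wz":0},{"x":0,"y":0,"z":0.007,"wx":0,"wy":0,"wz":0}]'

```text
time: 7.1
eef_pos: [0.4729, 0.1957, 0.0322]
orientation: [-0.0, 0.706, 0.708, -0.0]
ft_force: [0.1, -0.3, -1.4]
width: 0.0486
grasp_force: 62.6
```

Call:
drive_tool --targets '[{"x":0,"y":0,"z":0.007,"wx":0,"wy":0,"wz":0},{"x":0,"y":0,"z":0.007,"wx":0,"wy":0,"wz":0}]'

```text
time: 7.3
eef_pos: [0.473, 0.1957, 0.0318]
orientation: [-0.0, 0.706, 0.708, 0.0]
ft_force: [-3.2, -1.6, 7.2]
width: 0.0486
grasp_force: 63.8
```

Contact is at z = 31.8 mm, as predicted. Release and rise.

Call:
drive_tool --targets '[{"x":0,"y":0,"z":0,"wx":0,"wy":0,"wz":0},{"x":0,"y":0,"z":0,"wx":0,"wy":0,"wz":0},{"x":0,"y":0,"z":0,"wx":0,"wy":0,"wz":0},{"x":0,"y":0,"z":0,"wx":0,"wy":0,"wz":0},{"x":0,"y":0,"z":0,"wx":0,"wy":0,"wz":0},{"x":0,"y":0,"z":0,"wx":0,"wy":0,"wz":0}]' --gripper 1

```text
time: 7.9
eef_pos: [0.473, 0.1957, 0.0312]
orientation: [0.0, 0.706, 0.708, -0.0]
ft_force: [0.2, 0.3, -0.4]
width: 0.0854
grasp_force: 0.0
```

Call:
drive_tool --targets '[{"x":0,"y":0,"z":-0.1,"wx":0,"wy":0,"wz":0},{"x":0,"y":0,"z":-0.3,"wx":0,"wy":0,"wz":0},{"x":0,"y":0,"z":-0.6,"wx":0,"wy":0,"wz":0},{"x":0,"y":0,"z":-0.8,"wx":0,"wy":0,"wz":0},{"x":0,"y":0,"z":-0.8,"wx":0,"wy":0,"wz":0}]'

```text
time: 8.4
eef_pos: [0.4753, 0.1967, 0.1554]
orientation: [0.0, 0.706, 0.708, 0.004]
ft_force: [0.8, -0.6, 0.1]
width: 0.0852
grasp_force: 0.0
```

Call:
drive_tool --targets '[{"x":-0.36,"y":1,"z":0,"wx":0,"wy":0,"wz":0},{"x":-0.36,"y":1,"z":0,"wx":0,"wy":0,"wz":0},{"x":-0.36,"y":1,"z":0,"wx":0,"wy":0,"wz":0},{"x":-0.36,"y":1,"z":0,"wx":0,"wy":0,"wz":0},{"x":-0.36,"y":1,"z":0,"wx":0,"wy":0,"wz":0}]'

```text
time: 8.9
eef_pos: [0.624, 0.1402, 0.1497]
orientation: [0.0, 0.707, 0.707, -0.001]
ft_force: [-0.9, 0.6, -0.8]
width: 0.085
grasp_force: 0.0
```

```bash
python3 w.py wrist3; python3 -c "
from h import *;from bench import r
s=r.observe();print(go(s,[.629,.141,.0255]))
t=r.get_image('top');cv2.imwrite('pics/top3.png',t['color'])
for c in HUE:
  for b in blobs(t['color'],c,(250,120,430,260),60): print(c,np.round(b[0],1),b[2],plane(ray(t,b[0]),.064)[:2].round(4))"
```

```text
red [147. 211.] [78. 89.] 5307.0 z58 [0.4828 0.1282] z24 [0.4622 0.1166]
red [599. 338.] [ 8. 13.] 3205.5 z58 [0.8817 0.006 ] z24 [ 0.9193 -0.0234]
green [114. 127.] [46. 55.] 1951.5 z58 [0.4682 0.1956] z24 [0.4456 0.1937]
green [143. 121.] [85. 99.] 1265.0 z58 [0.4908 0.2002] z24 [0.4714 0.199 ]
blue [144. 281.] [52. 72.] 838.5 z58 [0.4698 0.0646] z24 [0.4474 0.0437]
[0.624  0.1402 0.1497] green (array([-1.677,  0.279,  0.855]), array([-0.002,  0.005,  0.   ]))
(array([-0.002,  0.043,  0.83 ]), array([-0.003,  0.003,  0.003]))
red [302.3 209.8] 10921.0 [0.5003 0.1439]
yellow [384.3 236. ] 782.0 [ 0.4378 -0.0466]
yellow [340.9 149.7] 65.0 [0.6463 0.051 ]
blue [372.9 145. ] 153.0 [ 0.6578 -0.0267]
blue [351.5 232.1] 88.5 [0.4472 0.0294]
```

View pics/wrist3.png

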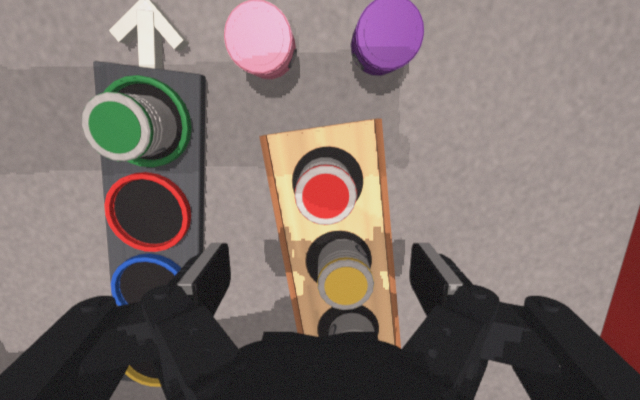

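Green stands inside its ring: its crown at (114,127) works out to (0.470,0.196), and the nest is at (0.471,0.198). The red crown is at (326,195), straight ahead of the tool. Red is next.

Call:
drive_tool --targets '[{"x":0,"y":0.035,"z":0.2,"wx":0,"wy":0,"wz":0},{"x":0,"y":0.035,"z":0.4,"wx":0,"wy":0,"wz":0},{"x":0,"y":0.035,"z":0.6,"wx":0,"wy":0,"wz":0},{"x":0,"y":0.035,"z":0.75,"wx":0,"wy":0,"wz":0},{"x":0,"y":0.035,"z":0.81,"wx":0,"wy":0,"wz":0},{"x":0,"y":0.035,"z":0.83,"wx":0,"wy":0,"wz":0},{"x":0,"y":0.035,"z":0.83,"wx":0,"wy":0,"wz":0}]'

```text
time: 9.7
eef_pos: [0.6284, 0.1428, 0.0275]
orientation: [-0.0, 0.706, 0.708, 0.0]
ft_force: [-0.7, 0.2, 0.0]
width: 0.0853
grasp_force: 0.0
```

Call:
drive_tool --targets '[{"x":0,"y":0,"z":0,"wx":0,"wy":0,"wz":0},{"x":0,"y":0,"z":0,"wx":0,"wy":0,"wz":0},{"x":0,"y":0,"z":0,"wx":0,"wy":0,"wz":0},{"x":0,"y":0,"z":0,"wx":0,"wy":0,"wz":0},{"x":0,"y":0,"z":0,"wx":0,"wy":0,"wz":0},{"x":0,"y":0,"z":0,"wx":0,"wy":0,"wz":0},{"x":0,"y":0,"z":0,"wx":0,"wy":0,"wz":0},{"x":0,"y":0,"z":0,"wx":0,"wy":0,"wz":0}]' --gripper -1

```text
time: 10.5
eef_pos: [0.6291, 0.1424, 0.028]
orientation: [0.0, 0.706, 0.708, 0.001]
ft_force: [-2.3, 0.4, 5.9]
width: 0.0485
grasp_force: 61.9
```

Call:
drive_tool --targets '[{"x":0,"y":0,"z":-0.1,"wx":0,"wy":0,"wz":0},{"x":0,"y":0,"z":-0.3,"wx":0,"wy":0,"wz":0},{"x":0,"y":0,"z":-0.5,"wx":0,"wy":0,"wz":0},{"x":0,"y":0,"z":-0.65,"wx":0,"wy":0,"wz":0},{"x":0,"y":0,"z":-0.7,"wx":0,"wy":0,"wz":0}]'

```text
time: 11.0
eef_pos: [0.6298, 0.1421, 0.1353]
orientation: [0.001, 0.706, 0.708, 0.002]
ft_force: [0.2, 0.1, -1.2]
width: 0.0487
grasp_force: 62.4
```

Call:
drive_tool --targets '[{"x":-0.03,"y":-0.15,"z":0,"wx":0,"wy":0,"wz":0},{"x":-0.06,"y":-0.37,"z":0,"wx":0,"wy":0,"wz":0},{"x":-0.12,"y":-0.6,"z":0,"wx":0,"wy":0,"wz":0},{"x":-0.16,"y":-0.8,"z":0,"wx":0,"wy":0,"wz":0},{"x":-0.18,"y":-0.95,"z":0,"wx":0,"wy":0,"wz":0},{"x":-0.19,"y":-1,"z":0,"wx":0,"wy":0,"wz":0},{"x":-0.19,"y":-1,"z":0,"wx":0,"wy":0,"wz":0}]'

```text
time: 11.7
eef_pos: [0.4778, 0.1133, 0.1318]
orientation: [-0.0, 0.706, 0.708, 0.0]
ft_force: [0.8, 0.4, -2.3]
width: 0.0484
grasp_force: 62.7
```

```bash
python3 -c "
from h import *;from bench import r
s=r.observe();print(s['width'],s['grasp_force'],s['eef_pos']);print(go(s,[.461,.1135,.0365]))"
```

```text
0.04841838304239832 62.66225337982178 [0.47784637 0.11332776 0.13177536]
(array([ 0.001, -0.112,  0.635]), array([-0.001, -0.002,  0.007]))
```

Call:
drive_tool --targets '[{"x":0,"y":-0.12,"z":0,"wx":0,"wy":0,"wz":0},{"x":0,"y":-0.12,"z":0.1,"wx":0,"wy":0,"wz":0},{"x":0,"y":-0.12,"z":0.28,"wx":0,"wy":0,"wz":0},{"x":0,"y":-0.12,"z":0.44,"wx":0,"wy":0,"wz":0},{"x":0,"y":-0.12,"z":0.54,"wx":0,"wy":0,"wz":0},{"x":0,"y":-0.12,"z":0.6,"wx":0,"wy":0,"wz":0},{"x":0,"y":-0.12,"z":0.63,"wx":0,"wy":0,"wz":0},{"x":0,"y":-0.12,"z":0.63,"wx":0,"wy":0,"wz":0},{"x":0,"y":-0.12,"z":0.63,"wx":0,"wy":0,"wz":0}]'

```text
time: 12.6
eef_pos: [0.4612, 0.1133, 0.0378]
orientation: [0.0, 0.706, 0.708, 0.0]
ft_force: [-1.1, 0.2, -2.6]
width: 0.0488
grasp_force: 62.9
```

Call:
drive_tool --targets '[{"x":0,"y":0,"z":0.007,"wx":0,"wy":0,"wz":0},{"x":0,"y":0,"z":0.007,"wx":0,"wy":0,"wz":0}]'

```text
time: 12.8
eef_pos: [0.4608, 0.1134, 0.0366]
orientation: [0.0, 0.706, 0.708, 0.001]
ft_force: [-0.3, -0.7, -2.2]
width: 0.0483
grasp_force: 62.9
```

Call:
drive_tool --targets '[{"x":0,"y":0,"z":0.007,"wx":0,"wy":0,"wz":0},{"x":0,"y":0,"z":0.012,"wx":0,"wy":0,"wz":0},{"x":0,"y":0,"z":0.012,"wx":0,"wy":0,"wz":0}]'

```text
time: 13.1
eef_pos: [0.4604, 0.1132, 0.0343]
orientation: [-0.0, 0.706, 0.708, -0.0]
ft_force: [-0.3, 0.8, -1.6]
width: 0.0487
grasp_force: 62.9
```

Call:
drive_tool --targets '[{"x":0,"y":0,"z":0.007,"wx":0,"wy":0,"wz":0},{"x":0,"y":0,"z":0.007,"wx":0,"wy":0,"wz":0}]'

```text
time: 13.3
eef_pos: [0.4606, 0.1132, 0.0339]
orientation: [-0.0, 0.706, 0.708, 0.0]
ft_force: [-4.6, -1.9, 10.7]
width: 0.0482
grasp_force: 64.2
```

Contact. Release, then move to the blue piston.

Call:
drive_tool --targets '[{"x":0,"y":0,"z":0,"wx":0,"wy":0,"wz":0},{"x":0,"y":0,"z":0,"wx":0,"wy":0,"wz":0},{"x":0,"y":0,"z":0,"wx":0,"wy":0,"wz":0},{"x":0,"y":0,"z":0,"wx":0,"wy":0,"wz":0},{"x":0,"y":0,"z":0,"wx":0,"wy":0,"wz":0},{"x":0,"y":0,"z":0,"wx":0,"wy":0,"wz":0}]' --gripper 1

```text
time: 13.9
eef_pos: [0.4605, 0.1132, 0.0333]
orientation: [0.0, 0.706, 0.708, -0.0]
ft_force: [-0.2, 0.1, -0.3]
width: 0.0855
grasp_force: 0.0
```

Call:
drive_tool --targets '[{"x":0,"y":0,"z":-0.1,"wx":0,"wy":0,"wz":0},{"x":0,"y":0,"z":-0.3,"wx":0,"wy":0,"wz":0},{"x":0,"y":0,"z":-0.6,"wx":0,"wy":0,"wz":0},{"x":0,"y":0,"z":-0.8,"wx":0,"wy":0,"wz":0},{"x":0,"y":0,"z":-0.8,"wx":0,"wy":0,"wz":0}]'

```text
time: 14.4
eef_pos: [0.4628, 0.114, 0.1572]
orientation: [0.001, 0.706, 0.708, 0.003]
ft_force: [-0.2, 0.2, -0.4]
width: 0.0852
grasp_force: 0.0
```

Call:
drive_tool --targets '[{"x":-0.7,"y":1,"z":0,"wx":0,"wy":0,"wz":0},{"x":-0.7,"y":1,"z":0,"wx":0,"wy":0,"wz":0},{"x":-0.7,"y":1,"z":0,"wx":0,"wy":0,"wz":0},{"x":-0.7,"y":1,"z":0,"wx":0,"wy":0,"wz":0},{"x":-0.7,"y":1,"z":0,"wx":0,"wy":0,"wz":0}]'

```text
time: 14.9
eef_pos: [0.6129, 0.0043, 0.152]
orientation: [0.001, 0.708, 0.707, -0.001]
ft_force: [0.4, -0.1, -0.8]
width: 0.0855
grasp_force: 0.0
```

Call:
drive_tool --targets '[{"x":-0.24,"y":0.32,"z":0,"wx":0,"wy":0,"wz":0},{"x":-0.24,"y":0.32,"z":0,"wx":0,"wy":0,"wz":0},{"x":-0.24,"y":0.32,"z":0,"wx":0,"wy":0,"wz":0}]'

```text
time: 15.2
eef_pos: [0.659, -0.0289, 0.1522]
orientation: [0.0, 0.707, 0.707, -0.001]
ft_force: [-0.1, -0.2, -1.1]
width: 0.0853
grasp_force: 0.0
```

```bash
python3 w.py wrist4; python3 -c "
from h import *;from bench import r
s=r.observe();print(go(s,[.6585,-.027,.0255]))"
```

```text
red [574. 313.] [14. 23.] 9713.0 z58 [ 0.8894 -0.1383] z24 [ 0.9226 -0.1638]
red [83. 28.] [74. 95.] 1594.0 z58 [0.4916 0.094 ] z24 [0.4675 0.1019]
yellow [ 90. 209.] [74. 90.] 4995.5 z58 [ 0.4692 -0.0395] z24 [ 0.4419 -0.0507]
yellow [303.  80.] [51. 55.] 2134.0 z58 [0.6461 0.0599] z24 [0.6443 0.063 ]
blue [ 83. 118.] [ 84. 103.] 6705.5 z58 [0.4789 0.0329] z24 [0.453 0.032]
blue [319. 194.] [44. 46.] 1539.0 z58 [ 0.6578 -0.0266] z24 [ 0.6576 -0.036 ]
[ 0.659  -0.0289  0.1522] green (array([-0.55 ,  0.045,  0.869]), array([-0.003,  0.003,  0.001]))
(array([0.004, 0.002, 0.846]), array([-0.003,  0.001,  0.004]))
```

View pics/wrist4.png

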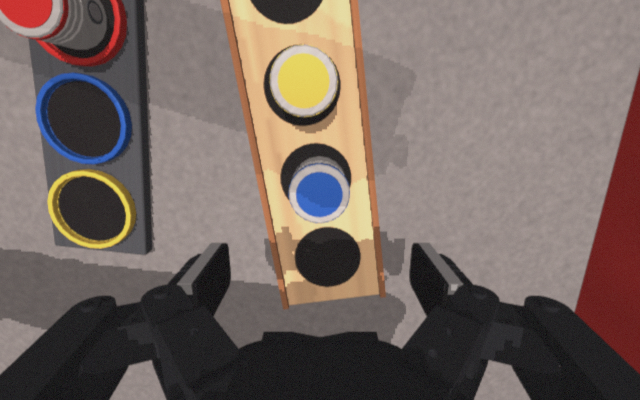

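Red stands upright inside its ring, top left. The blue crown is at (319,194), directly under the tool path, and yellow is at (303,80). Grasp blue.

Call:
drive_tool --targets '[{"x":0,"y":0,"z":0.2,"wx":0,"wy":0,"wz":0},{"x":0,"y":0,"z":0.4,"wx":0,"wy":0,"wz":0},{"x":0,"y":0,"z":0.6,"wx":0,"wy":0,"wz":0},{"x":0,"y":0,"z":0.75,"wx":0,"wy":0,"wz":0},{"x":0,"y":0,"z":0.82,"wx":0,"wy":0,"wz":0},{"x":0,"y":0,"z":0.85,"wx":0,"wy":0,"wz":0},{"x":0,"y":0,"z":0.85,"wx":0,"wy":0,"wz":0}]'

```text
time: 15.95
eef_pos: [0.6589, -0.0266, 0.0263]
orientation: [-0.0, 0.706, 0.708, 0.0]
ft_force: [-0.2, 0.3, 0.3]
width: 0.0853
grasp_force: 0.0
```

Call:
drive_tool --targets '[{"x":0,"y":0,"z":0,"wx":0,"wy":0,"wz":0},{"x":0,"y":0,"z":0,"wx":0,"wy":0,"wz":0},{"x":0,"y":0,"z":0,"wx":0,"wy":0,"wz":0},{"x":0,"y":0,"z":0,"wx":0,"wy":0,"wz":0},{"x":0,"y":0,"z":0,"wx":0,"wy":0,"wz":0},{"x":0,"y":0,"z":0,"wx":0,"wy":0,"wz":0},{"x":0,"y":0,"z":0,"wx":0,"wy":0,"wz":0},{"x":0,"y":0,"z":0,"wx":0,"wy":0,"wz":0}]' --gripper -1

```text
time: 16.75
eef_pos: [0.6597, -0.0273, 0.0272]
orientation: [0.0, 0.706, 0.708, 0.001]
ft_force: [-0.7, -0.1, 5.4]
width: 0.0483
grasp_force: 61.8
```

Call:
drive_tool --targets '[{"x":0,"y":0,"z":-0.1,"wx":0,"wy":0,"wz":0},{"x":0,"y":0,"z":-0.3,"wx":0,"wy":0,"wz":0},{"x":0,"y":0,"z":-0.5,"wx":0,"wy":0,"wz":0},{"x":0,"y":0,"z":-0.65,"wx":0,"wy":0,"wz":0},{"x":0,"y":0,"z":-0.7,"wx":0,"wy":0,"wz":0}]'

```text
time: 17.25
eef_pos: [0.6603, -0.0277, 0.1345]
orientation: [0.001, 0.706, 0.708, 0.002]
ft_force: [0.4, -0.2, -1.1]
width: 0.0487
grasp_force: 62.2
```

Call:
drive_tool --targets '[{"x":0.04,"y":-0.15,"z":0,"wx":0,"wy":0,"wz":0},{"x":0.1,"y":-0.37,"z":0,"wx":0,"wy":0,"wz":0},{"x":0.16,"y":-0.6,"z":0,"wx":0,"wy":0,"wz":0},{"x":0.22,"y":-0.8,"z":0,"wx":0,"wy":0,"wz":0},{"x":0.28,"y":-1,"z":0,"wx":0,"wy":0,"wz":0}]'

```text
time: 17.75
eef_pos: [0.507, 0.0146, 0.1302]
orientation: [-0.0, 0.706, 0.708, -0.0]
ft_force: [-0.2, -0.2, -0.4]
width: 0.0485
grasp_force: 62.4
```

Call:
drive_tool --targets '[{"x":0.05,"y":-0.15,"z":0,"wx":0,"wy":0,"wz":0},{"x":0.08,"y":-0.28,"z":0,"wx":0,"wy":0,"wz":0},{"x":0.11,"y":-0.38,"z":0,"wx":0,"wy":0,"wz":0},{"x":0.11,"y":-0.38,"z":0,"wx":0,"wy":0,"wz":0},{"x":0.11,"y":-0.38,"z":0,"wx":0,"wy":0,"wz":0}]'

```text
time: 18.25
eef_pos: [0.4519, 0.0308, 0.131]
orientation: [-0.0, 0.706, 0.708, 0.001]
ft_force: [0.3, -0.4, -1.5]
width: 0.0484
grasp_force: 62.4
```

```bash
python3 -c "
from h import *;from bench import r
s=r.observe();print(s['width'],s['grasp_force'],s['eef_pos']);print(go(s,[.4515,.0305,.0357]))"
```

```text
0.04844817029905824 62.42678761482239 [0.45190188 0.03082188 0.13095036]
(array([-0.003, -0.003,  0.635]), array([ 0.001, -0.002,  0.007]))
```

Call:
drive_tool --targets '[{"x":0,"y":0,"z":0.1,"wx":0,"wy":0,"wz":0},{"x":0,"y":0,"z":0.28,"wx":0,"wy":0,"wz":0},{"x":0,"y":0,"z":0.44,"wx":0,"wy":0,"wz":0},{"x":0,"y":0,"z":0.54,"wx":0,"wy":0,"wz":0},{"x":0,"y":0,"z":0.6,"wx":0,"wy":0,"wz":0},{"x":0,"y":0,"z":0.63,"wx":0,"wy":0,"wz":0},{"x":0,"y":0,"z":0.63,"wx":0,"wy":0,"wz":0},{"x":0,"y":0,"z":0.635,"wx":0,"wy":0,"wz":0},{"x":0,"y":0,"z":0.635,"wx":0,"wy":0,"wz":0}]'

```text
time: 19.15
eef_pos: [0.4523, 0.0308, 0.0361]
orientation: [0.0, 0.706, 0.708, 0.001]
ft_force: [-0.4, -0.4, -1.0]
width: 0.0486
grasp_force: 62.4
```

Call:
drive_tool --targets '[{"x":0,"y":0,"z":0.007,"wx":0,"wy":0,"wz":0},{"x":0,"y":0,"z":0.012,"wx":0,"wy":0,"wz":0},{"x":0,"y":0,"z":0.012,"wx":0,"wy":0,"wz":0}]'

```text
time: 19.45
eef_pos: [0.4517, 0.0307, 0.0338]
orientation: [-0.0, 0.706, 0.708, 0.0]
ft_force: [-0.6, 0.9, -0.7]
width: 0.0491
grasp_force: 62.4
```

Call:
drive_tool --targets '[{"x":0,"y":0,"z":0.008,"wx":0,"wy":0,"wz":0},{"x":0,"y":0,"z":0.008,"wx":0,"wy":0,"wz":0}]'

```text
time: 19.65
eef_pos: [0.4519, 0.0307, 0.033]
orientation: [-0.0, 0.706, 0.708, 0.0]
ft_force: [-4.1, 0.4, 10.2]
width: 0.0482
grasp_force: 63.7
```

Call:
drive_tool --targets '[{"x":0,"y":0,"z":0,"wx":0,"wy":0,"wz":0},{"x":0,"y":0,"z":0,"wx":0,"wy":0,"wz":0},{"x":0,"y":0,"z":0,"wx":0,"wy":0,"wz":0},{"x":0,"y":0,"z":0,"wx":0,"wy":0,"wz":0},{"x":0,"y":0,"z":0,"wx":0,"wy":0,"wz":0},{"x":0,"y":0,"z":0,"wx":0,"wy":0,"wz":0}]' --gripper 1

```text
time: 20.25
eef_pos: [0.4517, 0.0306, 0.0326]
orientation: [0.0, 0.706, 0.708, -0.0]
ft_force: [0.4, -0.5, -0.7]
width: 0.0856
grasp_force: 0.0
```

Call:
drive_tool --targets '[{"x":0,"y":0,"z":-0.1,"wx":0,"wy":0,"wz":0},{"x":0,"y":0,"z":-0.3,"wx":0,"wy":0,"wz":0},{"x":0,"y":0,"z":-0.6,"wx":0,"wy":0,"wz":0},{"x":0,"y":0,"z":-0.8,"wx":0,"wy":0,"wz":0},{"x":0,"y":0,"z":-0.8,"wx":0,"wy":0,"wz":0}]'

```text
time: 20.75
eef_pos: [0.4541, 0.0311, 0.1564]
orientation: [0.001, 0.706, 0.708, 0.003]
ft_force: [-0.6, 0.2, -0.8]
width: 0.0853
grasp_force: 0.0
```

Call:
drive_tool --targets '[{"x":0.15,"y":1,"z":0,"wx":0,"wy":0,"wz":0},{"x":0.15,"y":1,"z":0,"wx":0,"wy":0,"wz":0},{"x":0.15,"y":1,"z":0,"wx":0,"wy":0,"wz":0},{"x":0.15,"y":1,"z":0,"wx":0,"wy":0,"wz":0},{"x":0.15,"y":1,"z":0,"wx":0,"wy":0,"wz":0}]'

```text
time: 21.25
eef_pos: [0.6021, 0.053, 0.1507]
orientation: [0.001, 0.706, 0.708, -0.002]
ft_force: [-0.7, 0.1, 0.5]
width: 0.0856
grasp_force: 0.0
```

Call:
drive_tool --targets '[{"x":0.04,"y":0.3,"z":0,"wx":0,"wy":0,"wz":0},{"x":0.04,"y":0.3,"z":0,"wx":0,"wy":0,"wz":0},{"x":0.04,"y":0.3,"z":0,"wx":0,"wy":0,"wz":0}]'

```text
time: 21.55
eef_pos: [0.6459, 0.0589, 0.1524]
orientation: [-0.0, 0.706, 0.708, -0.0]
ft_force: [-0.4, 0.1, 0.2]
width: 0.0853
grasp_force: 0.0
```

```bash
python3 w.py wrist5; python3 -c "
from h import *;from bench import r
s=r.observe();print(go(s,[.6465,.0592,.0255]))"
```

```text
red [582. 321.] [ 8. 13.] 7000.5 z58 [ 0.8861 -0.0591] z24 [ 0.9207 -0.0858]
red [108. 123.] [ 86. 103.] 4592.5 z58 [0.4842 0.1168] z24 [0.461  0.1153]
yellow [321. 196.] [44. 46.] 1558.5 z58 [0.6462 0.0599] z24 [0.6463 0.0503]
yellow [118. 286.] [58. 76.] 547.0 z58 [ 0.4667 -0.0244] z24 [ 0.441  -0.0461]
green [63.  4.] [51. 65.] 1461.0 z58 [0.4676 0.1971] z24 [0.442  0.2072]
green [107.  26.] [87. 99.] 1177.5 z58 [0.4958 0.1833] z24 [0.4743 0.1915]
blue [ 83. 231.] [39. 49.] 1465.5 z58 [0.4463 0.0286] z24 [0.4177 0.0145]
blue [116. 213.] [76. 89.] 1395.0 z58 [0.4771 0.0448] z24 [0.4529 0.0331]
[0.6459 0.0589 0.1524] green (array([-1.136,  0.131,  0.87 ]), array([-0.001,  0.001,  0.004]))
(array([0.002, 0.006, 0.849]), array([-0.001, -0.001,  0.003]))
```

View pics/wrist5.png

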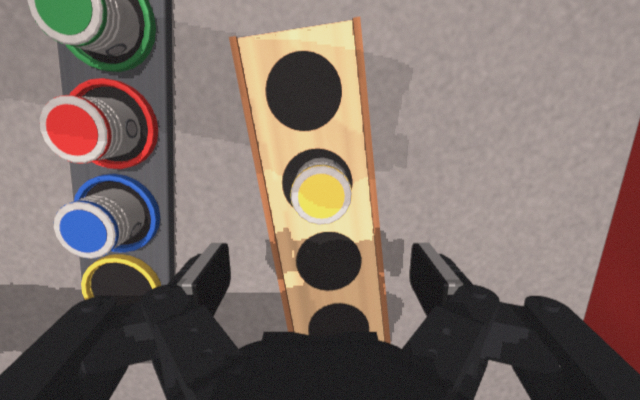

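Green, red and blue stand upright in their own rings on the left. The yellow crown is at (321,196), under the tool. Grasp yellow.

Call:
drive_tool --targets '[{"x":0,"y":0,"z":0.2,"wx":0,"wy":0,"wz":0},{"x":0,"y":0,"z":0.4,"wx":0,"wy":0,"wz":0},{"x":0,"y":0,"z":0.6,"wx":0,"wy":0,"wz":0},{"x":0,"y":0,"z":0.75,"wx":0,"wy":0,"wz":0},{"x":0,"y":0,"z":0.82,"wx":0,"wy":0,"wz":0},{"x":0,"y":0,"z":0.85,"wx":0,"wy":0,"wz":0},{"x":0,"y":0,"z":0.85,"wx":0,"wy":0,"wz":0}]'

```text
time: 22.3
eef_pos: [0.6466, 0.0597, 0.026]
orientation: [0.0, 0.706, 0.708, 0.0]
ft_force: [-0.4, 0.3, 0.7]
width: 0.0856
grasp_force: 0.0
```

Call:
drive_tool --targets '[{"x":0,"y":0,"z":0,"wx":0,"wy":0,"wz":0},{"x":0,"y":0,"z":0,"wx":0,"wy":0,"wz":0},{"x":0,"y":0,"z":0,"wx":0,"wy":0,"wz":0},{"x":0,"y":0,"z":0,"wx":0,"wy":0,"wz":0},{"x":0,"y":0,"z":0,"wx":0,"wy":0,"wz":0},{"x":0,"y":0,"z":0,"wx":0,"wy":0,"wz":0},{"x":0,"y":0,"z":0,"wx":0,"wy":0,"wz":0},{"x":0,"y":0,"z":0,"wx":0,"wy":0,"wz":0}]' --gripper -1

```text
time: 23.1
eef_pos: [0.6474, 0.0598, 0.0264]
orientation: [0.0, 0.706, 0.708, 0.001]
ft_force: [-1.9, 0.2, 7.0]
width: 0.0488
grasp_force: 61.9
```

Call:
drive_tool --targets '[{"x":0,"y":0,"z":-0.1,"wx":0,"wy":0,"wz":0},{"x":0,"y":0,"z":-0.3,"wx":0,"wy":0,"wz":0},{"x":0,"y":0,"z":-0.5,"wx":0,"wy":0,"wz":0},{"x":0,"y":0,"z":-0.65,"wx":0,"wy":0,"wz":0},{"x":0,"y":0,"z":-0.7,"wx":0,"wy":0,"wz":0}]'

```text
time: 23.6
eef_pos: [0.648, 0.0594, 0.1335]
orientation: [0.001, 0.706, 0.708, 0.002]
ft_force: [1.3, -0.3, -2.1]
width: 0.0485
grasp_force: 62.3
```

Call:
drive_tool --targets '[{"x":-0.08,"y":-0.15,"z":0,"wx":0,"wy":0,"wz":0},{"x":-0.2,"y":-0.37,"z":0,"wx":0,"wy":0,"wz":0},{"x":-0.33,"y":-0.6,"z":0,"wx":0,"wy":0,"wz":0},{"x":-0.44,"y":-0.8,"z":0,"wx":0,"wy":0,"wz":0},{"x":-0.55,"y":-1,"z":0,"wx":0,"wy":0,"wz":0}]'

```text
time: 24.1
eef_pos: [0.4951, -0.024, 0.1293]
orientation: [-0.0, 0.706, 0.708, -0.001]
ft_force: [-0.1, -0.6, 0.0]
width: 0.0489
grasp_force: 62.5
```

Call:
drive_tool --targets '[{"x":-0.08,"y":-0.15,"z":0,"wx":0,"wy":0,"wz":0},{"x":-0.14,"y":-0.28,"z":0,"wx":0,"wy":0,"wz":0},{"x":-0.2,"y":-0.37,"z":0,"wx":0,"wy":0,"wz":0},{"x":-0.2,"y":-0.37,"z":0,"wx":0,"wy":0,"wz":0},{"x":-0.2,"y":-0.37,"z":0,"wx":0,"wy":0,"wz":0}]'

```text
time: 24.6
eef_pos: [0.4415, -0.053, 0.1301]
orientation: [-0.0, 0.706, 0.708, 0.001]
ft_force: [-0.5, 0.4, -1.3]
width: 0.0488
grasp_force: 62.6
```

```bash
python3 -c "
from h import *;from bench import r
s=r.observe();print(s['width'],s['grasp_force'],s['eef_pos']);print(go(s,[.4413,-.053,.0349]))"
```

```text
0.04875982389450951 62.574981451034546 [ 0.44154351 -0.05297912  0.13012111]
(array([-0.001, -0.002,  0.635]), array([ 0.001, -0.003,  0.006]))
```

Call:
drive_tool --targets '[{"x":0,"y":0,"z":0.1,"wx":0,"wy":0,"wz":0},{"x":0,"y":0,"z":0.28,"wx":0,"wy":0,"wz":0},{"x":0,"y":0,"z":0.44,"wx":0,"wy":0,"wz":0},{"x":0,"y":0,"z":0.54,"wx":0,"wy":0,"wz":0},{"x":0,"y":0,"z":0.6,"wx":0,"wy":0,"wz":0},{"x":0,"y":0,"z":0.63,"wx":0,"wy":0,"wz":0},{"x":0,"y":0,"z":0.63,"wx":0,"wy":0,"wz":0},{"x":0,"y":0,"z":0.635,"wx":0,"wy":0,"wz":0},{"x":0,"y":0,"z":0.635,"wx":0,"wy":0,"wz":0}]'

```text
time: 25.5
eef_pos: [0.442, -0.0533, 0.0352]
orientation: [0.0, 0.706, 0.708, 0.0]
ft_force: [0.2, 0.1, -1.4]
width: 0.0484
grasp_force: 62.6
```

Call:
drive_tool --targets '[{"x":0,"y":0,"z":0.007,"wx":0,"wy":0,"wz":0},{"x":0,"y":0,"z":0.012,"wx":0,"wy":0,"wz":0},{"x":0,"y":0,"z":0.012,"wx":0,"wy":0,"wz":0}]'

```text
time: 25.8
eef_pos: [0.4415, -0.0533, 0.0331]
orientation: [-0.0, 0.706, 0.708, 0.0]
ft_force: [0.4, 0.2, -1.7]
width: 0.0485
grasp_force: 62.6
```

Call:
drive_tool --targets '[{"x":0,"y":0,"z":0.008,"wx":0,"wy":0,"wz":0},{"x":0,"y":0,"z":0.008,"wx":0,"wy":0,"wz":0}]'

```text
time: 26.0
eef_pos: [0.4416, -0.0533, 0.0322]
orientation: [-0.0, 0.706, 0.708, 0.0]
ft_force: [-4.3, 0.5, 9.7]
width: 0.0486
grasp_force: 63.6
```

Contact. Release, rise, then move aside over the tray for a check.

Call:
drive_tool --targets '[{"x":0,"y":0,"z":0,"wx":0,"wy":0,"wz":0},{"x":0,"y":0,"z":0,"wx":0,"wy":0,"wz":0},{"x":0,"y":0,"z":0,"wx":0,"wy":0,"wz":0},{"x":0,"y":0,"z":0,"wx":0,"wy":0,"wz":0},{"x":0,"y":0,"z":0,"wx":0,"wy":0,"wz":0},{"x":0,"y":0,"z":0,"wx":0,"wy":0,"wz":0}]' --gripper 1

```text
time: 26.6
eef_pos: [0.4415, -0.0534, 0.0318]
orientation: [0.0, 0.706, 0.708, -0.0]
ft_force: [-0.8, -0.7, -0.2]
width: 0.0851
grasp_force: 0.0
```

Call:
drive_tool --targets '[{"x":0,"y":0,"z":-0.1,"wx":0,"wy":0,"wz":0},{"x":0,"y":0,"z":-0.3,"wx":0,"wy":0,"wz":0},{"x":0,"y":0,"z":-0.6,"wx":0,"wy":0,"wz":0},{"x":0,"y":0,"z":-0.9,"wx":0,"wy":0,"wz":0},{"x":0,"y":0,"z":-0.9,"wx":0,"wy":0,"wz":0}]'

```text
time: 27.1
eef_pos: [0.4447, -0.0533, 0.172]
orientation: [0.001, 0.706, 0.708, 0.005]
ft_force: [0.1, -0.5, -0.5]
width: 0.0855
grasp_force: 0.0
```

Call:
drive_tool --targets '[{"x":-0.9,"y":0.9,"z":0,"wx":0,"wy":0,"wz":0},{"x":-0.9,"y":0.9,"z":0,"wx":0,"wy":0,"wz":0},{"x":-0.9,"y":0.9,"z":0,"wx":0,"wy":0,"wz":0},{"x":-0.9,"y":0.9,"z":0,"wx":0,"wy":0,"wz":0},{"x":-0.9,"y":0.9,"z":0,"wx":0,"wy":0,"wz":0},{"x":-0.9,"y":0.9,"z":0,"wx":0,"wy":0,"wz":0}]'

```text
time: 27.7
eef_pos: [0.5774, -0.1951, 0.1651]
orientation: [0.001, 0.709, 0.706, -0.003]
ft_force: [-0.7, -0.7, 0.3]
width: 0.0854
grasp_force: 0.0
```

```bash
python3 -c "
from h import *;from bench import r
for n,roi in (('top',(262,195,405,262)),('scene',(205,140,345,265))):
  t=r.get_image(n);im=t['color'];x0,y0,x1,y1=roi
  cv2.imwrite(f'pics/end_{n}.png',cv2.resize(im[y0-20:y1+20,x0-20:x1+20],None,fx=3.5,fy=3.5))
  for c in HUE:
    print(n,c,[(np.round(b[0],1).tolist(),b[2],plane(ray(t,b[0]),.064)[:2].round(4).tolist()) for b in blobs(im,c,roi,60)[:3]])
"

```

```text
top red [([315.3, 228.3], 782.0, [0.4567, 0.1136])]
top yellow [([384.4, 235.9], 780.0, [0.4379, -0.0468])]
top green [([280.4, 221.2], 158.5, [0.4738, 0.1949]), ([280.9, 224.5], 74.5, [0.4661, 0.1938])]
top blue [([349.8, 232.2], 764.0, [0.4471, 0.0333])]
scene red [([211.7, 158.8], 1120.0, [0.2424, 0.073]), ([293.3, 193.9], 189.5, [0.4926, 0.0738]), ([291.6, 179.7], 106.5, [0.4606, 0.112])]
scene yellow []
scene green [([315.5, 163.0], 63.5, [0.4737, 0.1946]), ([317.1, 177.9], 63.0, [0.5078, 0.1486])]
scene blue [([268.7, 213.1], 171.5, [0.4833, -0.003]), ([266.9, 198.6], 111.0, [0.4518, 0.0306])]
```

View pics/end_scene.png

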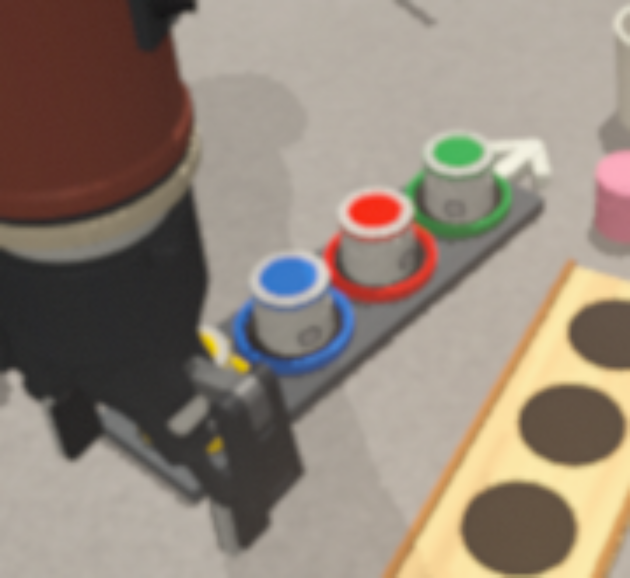

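Scene crop: green, red and blue stand seated in their rings with their crowns within about 4 mm of the nest centres. The gripper hides yellow, so I'll check it in the top crop.

View pics/end_top.png

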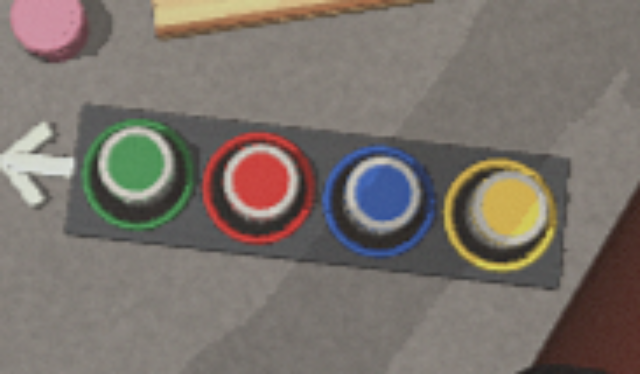

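In the top crop all four crowns sit inside their own rings. Yellow, at about (510,205) in the crop, works out to roughly (0.443,-0.054), about 2 mm from its nest centre. Handing in.

```bash
python3 -c "
from bench import r
print(r.finish_job())"
```

```text
the job is handed in; nothing more can be done
None
```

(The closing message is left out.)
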